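# Load the lens cell and hold the tilt gauge flush on the sloped stage

## Task

Take the flanged lens cell from its sloped rest and set it flange down, fully home, in the round pocket of the instrument base. Then take the tilt gauge by its fin and hold its foot flat and flush on the sloped stage face, centred and square with it, under a steady push of about 10 N, and finish still gripping and pressing it there, for the reading. Leave the stage at the angle it is set to, and leave the other things on the table alone.

Things in the scene. Friction and masses are not known exactly. Their poses are not given: they have to be found in the camera images.
- base: fixed aluminium instrument base plate, 230 (x) x 110 (y) x 16 mm high; origin at the centre of its underside, z up. The pocket lies 65 mm from the origin along its -x; the stage's hinge lies 45 mm along its +x, 52 mm above the table, between two cheeks (at y +-37 to +-45 mm, tops 62 mm above the table)
- pocket (a point): centre of the floor of the round pocket in the base: 52 mm diameter (54 at its chamfered mouth), 8 mm deep, floor 8 mm above the table; z up
- stage: tilting aluminium stage on the base, held by a stiff friction hinge (slips above about 6 N m); a plate 84 (x) x 70 (y) x 10 mm whose flat upper face is the sloped face. Origin on the hinge axis, 12 mm below the face; x runs up the slope, y along the hinge (level), z is the outward normal of the face. The face leans towards the pocket end of the base, set 0.30 to 0.62 rad from level, different each time
- stage_face (a point): centre of the stage's sloped upper face; axes as stage (x up the slope, z outward normal)
- stage_edge (a point): middle of the upper edge of the sloped face, 42 mm up the slope from its centre; moves only if the stage's angle is changed
- rest: fixed black parts rest, 80 mm wide (y), face sloped 0.35 rad and facing its own -x, about 43 mm high at the back; a 6 mm thick lip stands 5 mm above the face along its low (-x) edge; origin under its centre at table height, z up
- cell: steel lens cell: flange 48 mm diameter and 6 mm thick, then a barrel 32 mm diameter, 40 mm high overall, 0.12 kg; origin at the centre of the flange's underside, z along the barrel away from the flange. It starts with its flange flat on the rest's sloped face, against the lip, barrel leaning 0.35 rad from vertical
- cell_top (a point): centre of the free end of the lens cell's barrel, 40 mm along its z from the flange's underside
- gauge: tilt gauge: flat aluminium foot 70 (x) x 56 (y) x 6 mm with a black upright fin along x in its middle, 50 (x) x 12 (y) mm, rising 34 mm above the foot; about 0.13 kg (varies 0.8 to 1.3 times); origin at the centre of the foot's underside, z along the fin. Starts flat on the table, fin up; either end may point up the slope
- spacer: loose aluminium ring, 60 mm diameter, 8 mm high; leave alone; origin at its underside
- cap: loose black cap, 30 mm diameter, 12 mm high; leave alone; origin at its underside
- board: loose green circuit board, 90 x 70 mm, 14 mm high; leave alone; origin at its underside
- jar: loose glass jar, 48 mm diameter, 55 mm high; leave alone; origin at its underside
- driver: loose screwdriver, 170 mm long, lying, about 30 mm high; leave alone
- carton: loose cardboard carton, 50 x 80 x 35 mm; leave alone; origin at its underside
- clamp: loose steel clamp block, 50 x 30 x 34 mm; leave alone; origin at its underside
Mind the look-alikes: they are no part of the job. Leave any orange or purple look-alike of the gauge alone.

How it is judged (in metres and radians):
On the way, in this order (a step that is already met when the one before it is completed fails the run):
1. the lens cell sits flange down, fully home in the pocket, let go (horizontal distance between cell and pocket below 0.004 m and z of cell in the frame of pocket between -0.003 and 0.002 m and z of cell_top in the frame of pocket above 0.03 m and angle between cell's own z axis and vertical below 0.06 rad and contact force between the fingers and cell below 0.1 N), for 0.2 s.
2. the gauge is held by its fin, flush and centred on the sloped face, under a push (angle between the z axis of gauge and the z axis of stage_face, either way round below 0.035 rad and z of gauge in the frame of stage_face between -0.003 and 0.002 m and x of gauge in the frame of stage_face between -0.009 and 0.009 m and y of gauge in the frame of stage_face between -0.009 and 0.009 m and angle between the x axis of gauge and the x axis of stage_face, either way round below 0.12 rad and contact force between the fingers and gauge above 20 N and contact force between gauge and stage between 3 and 30 N), for 0.2 s.
At the end, for the whole second after the job is handed in: Cell flange down on the pocket floor (2 mm, upright within 0.06 rad), untouched. Fingers still grip the gauge (over 20 N, pads summed) and press it on the stage face with 3 to 30 N: flush within 0.035 rad and 2 mm, centred within 9 mm each way, square within 0.12 rad (all of step 1 and all of step 2); the arm keeps its last pose, push and grip.
It fails at once if the stage's angle was changed (its upper edge moved over 4 mm) (distance of stage_edge from where it was at the start of the episode above 0.004 m).
It fails at once if another thing on the table was disturbed (moved over 30 mm) (distance of any of spacer, cap, board, jar, driver, carton, clamp from where it was at the start of the episode above 0.03 m).
It also fails if it takes over 64 s, if anything falls off the work surface, if the arm or the gripper's body presses on something with over 40 N, if the wrist force passes 120 N, or if a joint passes its speed limit or range.

## Robot

A 6-joint arm with a two-finger parallel gripper is mounted at the origin on the work surface. World frame = base frame: x ahead of the robot, y to its left, z up, the work surface at z = 0. Lengths are in m, angles in degrees, forces in N, time in s.
With the tool pointing down it reaches from about 0.325 to 1 m from the base axis. Payload 5.1 kg.
Tool frame: the origin (TCP) lies midway between the tips of the shut fingers; the grasp point (between the pads) lies 19 mm behind it; z points along the fingers, x is the direction in which the jaws open and shut, and the axes are right-handed (so a half turn about z gives the same grasp; the last joint's range is limited). The gripper opens to 85 mm and grips with 20 to 120 N. Pads are 22 mm wide; open, the fingers measure 114 mm over their backs; the gripper's body (76 mm by 85 mm) begins 54 mm behind the grasp point. The pads swing forward as they close: fully open they stand 13 mm farther back than shut.
Start: joints at [-70.737, 7.093, 94.555, -0, 78.352, -4.733], TCP at [0.264, -0.594, 0.231] pointing down, gripper open.
Joint ranges: [-149.61, 149.61], [-58.7, 133.49], [1.44, 155.28], [-77.14, 257.14], [18.33, 153.61], [-166.67, 166.67]. Speed limits (degrees/s): [147.25, 147.25, 180, 180, 180, 180].

## Interface

Orientations are given as [roll, pitch, yaw] about the fixed x, y, z axes, in that order (R = Rz(yaw) Ry(pitch) Rx(roll)).
In Python, from workcell import bot gives the robot as it stands.
- The arm moves only by the tool step_arm, never from a script. Its argument "increments" is a list of rows, each an object with "offset": the shift along the tool's x, y, z in mm, a list of three; "turn": the turn, a rotation vector about the tool's x, y, z in rad, a list of three; "claw": the closure in counts, from 0 (fully open) to 255 (shut). In form: [{"offset": [x, y, z], "turn": [rx, ry, rz], "claw": claw}, ...]. A call has 1 to 20 rows; each row shifts and turns the commanded pose from where the row before left it, along the tool's axes as they then stand; what a row does not reach is not made up. A row lasts 1/8 s, in which the tool goes at most 62.5 mm and 10.7 degrees, less where a joint would pass 70% of its speed; a pose out of reach is approached as far as the arm can. A call with a gripper value outside its range is refused whole. The fingers move at their own pace and stop on an object; the grip force is fixed at half the most. Time passes only in rows, so rows that do not move let the fingers close. It gives the time, the measured TCP pose, the force and the opening at its end, in the units of the state.
- bot.read_state(): the state, without advancing time (a new reading comes with each control period).
- bot.get_image(name): name is "scene" or "side" or "wrist"; returns the picture (400x640x3 uint8, red, green, blue); there is no depth.
- bot.camera_model(name): a dict with "K" (3x3 intrinsics, pixels), "k1" (the pictures are not rectified: a ray, as slopes to the right and down, at radius r is drawn at 1 + k1 r^2 times it, then the intrinsics apply), "extrinsics" (4x4, takes a point from world to camera coordinates). Camera axes: x right, y up, looking along -z (the intrinsics and any distortion apply to the point x, -y, -z); pixel columns grow to the right and rows downward; lengths in m; the calibration is good to about 2 mm. A picture is of the moment at which its call begins: read the wrist's pose just before it. camera_model takes no time and is no camera call; for the wrist camera it gives the pose at the moment of the call.
- bot.job_done(): hands the job in, once; it reports no verdict.
Trained networks look in the newest picture that a camera, given by its name, has taken for a name from the list of things; names that differ only in an ending like _2 or _b are one class to them, and where a whole thing is asked for, a point or a joint stands for the part that bears it (a point fixed in the world has none). Each returns a list of dicts, best first, with "p" (0 to 1); they miss things now and then, are a little off and sometimes report something else, mostly with a low value. They report only what shows in the picture. A call takes as long as a camera call. They do not tell look-alikes from the thing itself.
- bot.trace(camera, thing): "pixels" (400x640 bool, what is visible of it).
- bot.tip_of(camera, thing): "location" ([x, y, z] in m, in world coordinates, good to about 4 mm: a listed point, or the origin of a listed thing).
The state is a dict: "time": time; "joints": joint angles; "qd": joint speeds; "joint_efforts": joint torques, N m; "tcp_pos": TCP position; "ee_rot": TCP orientation; "force": force on the tool from outside, world axes, zero at the start; "wrist_torque": the same for the moment, N m; "width": finger opening in m.
Only numpy, scipy, OpenCV 4.12 (cv2) and the standard library are available. Lean on these libraries where they do the work, as an engineer would, in place of code of your own. Each camera call takes 0.05 s, during which the arm holds its last target. There are 200 camera calls.

## Working session

There is one attempt and no reset: what is moved stays moved. The work goes in short steps, Python scripts to look and compute and a tool call to move; the robot and the scene stay as the last step left them, time stands still between calls to the robot, and variables do not carry over. Pictures are saved under pics/ and viewed, about 8 in all and at most 12, crops included, and the job is handed in when it is done.

Besides the shell and the picture viewer there is one more tool, called as a command line: name --argument value ..., lists and objects as JSON in quotes. step_arm: Moves the arm, as the interface text tells. Its arguments: {"type":"object","properties":{"increments":{"type":"array"}},"required":["increments"]}

```bash
ls; mkdir -p pics
cat > h.py <<'E'
import numpy as np,cv2
from scipy.spatial.transform import Rotation as R
from workcell import bot
def snap(c,f):
    im=bot.get_image(c); cv2.imwrite('pics/'+f,im[:,:,::-1]); return im
def proj(m,P):
    P=np.atleast_2d(P); E=np.array(m['extrinsics']); p=P@E[:3,:3].T+E[:3,3]
    a=np.c_[p[:,0]/-p[:,2],-p[:,1]/-p[:,2]]; a=a*(1+m['k1']*(a**2).sum(1,keepdims=True))
    K=np.array(m['K']); return np.c_[a,np.ones(len(a))]@K[:2].T
def ray(m,uv):
    K=np.array(m['K']); uv=np.atleast_2d(uv).astype(float)
    d=(np.c_[uv,np.ones(len(uv))]@np.linalg.inv(K).T)[:,:2]; a=d.copy()
    for _ in range(20): a=d/(1+m['k1']*(a**2).sum(1,keepdims=True))
    E=np.array(m['extrinsics']); D=np.c_[a[:,0],-a[:,1],-np.ones(len(a))]@E[:3,:3]
    return -E[:3,:3].T@E[:3,3],D
def onz(m,uv,z):
    o,D=ray(m,uv); return o+D*((z-o[2])/D[:,2])[:,None]
E
python3 - <<'E'
from h import *
a=snap('scene','s.png');b=snap('side','d.png')
cv2.imwrite('pics/both.png',np.vstack([a,b])[:,:,::-1][:, :]) 
print(bot.read_state())
for c in('scene','side'):
    print(c,bot.camera_model(c))
    m=bot.camera_model(c)
    for t in ['base','pocket','stage_face','stage_edge','rest','cell','cell_top','gauge']:
        r=bot.tip_of(c,t)
        print(c,t,[(round(x['p'],2),np.round(x['location'],3),proj(m,x['location']).round()[0]) for x in r[:4]])
E
```

```text
pics
{'time': 0.1, 'joints': array([-7.07377867e+01,  7.12987225e+00,  9.46256843e+01,  5.25152939e-04,
        7.83546005e+01, -4.73238464e+00]), 'qd': array([-0.03118017,  0.04760206, -0.23980455,  0.02449023, -0.07397731,
        0.01932438]), 'joint_efforts': array([-2.96592689e-04, -4.24934220e+01, -3.66651678e+01, -1.59147089e-05,
        3.98748482e-03, -8.91622136e-06]), 'tcp_pos': array([ 0.26411565, -0.59330847,  0.2301806 ]), 'ee_rot': array([-1.79990399e+02,  1.09739097e-01, -6.60054994e+01]), 'force': array([ 1.59253094,  0.30271899, -0.04786788]), 'wrist_torque': array([-0.0041153 , -0.03455918, -0.016249  ]), 'width': 0.08545384675738925}
scene {'K': array([[366.73063955,   0.        , 321.58770801],
       [  0.        , 366.73063955, 202.4212546 ],
       [  0.        ,   0.        ,   1.        ]]), 'k1': -0.06964108494783508, 'extrinsics': array([[-0.31530353,  0.94898652,  0.00287668,  0.15741593],
       [-0.56422184, -0.18989997,  0.80348722,  0.25517076],
       [ 0.76304482,  0.25171927,  0.59531505, -1.27980399],
       [ 0.        ,  0.        ,  0.        ,
[... 1784 characters left out ...]
y([336., 168.]))]
side stage_edge [(0.81, array([ 0.491, -0.071,  0.08 ]), array([351., 163.]))]
side rest [(0.62, array([ 0.522, -0.058,  0.054]), array([336., 174.])), (0.56, array([ 0.602, -0.297,  0.001]), array([319., 132.])), (0.26, array([ 0.336, -0.222, -0.003]), array([413., 161.]))]
side cell [(0.64, array([ 0.609, -0.293,  0.026]), array([317., 126.]))]
side cell_top [(0.75, array([ 0.616, -0.296,  0.065]), array([314., 113.]))]
side gauge [(0.97, array([0.589, 0.172, 0.   ]), array([288., 260.])), (0.93, array([ 0.557,  0.29 , -0.001]), array([291., 310.])), (0.73, array([ 0.424,  0.256, -0.003]), array([363., 307.])), (0.49, array([ 0.599, -0.294, -0.002]), array([320., 134.]))]
```

View pics/s.png

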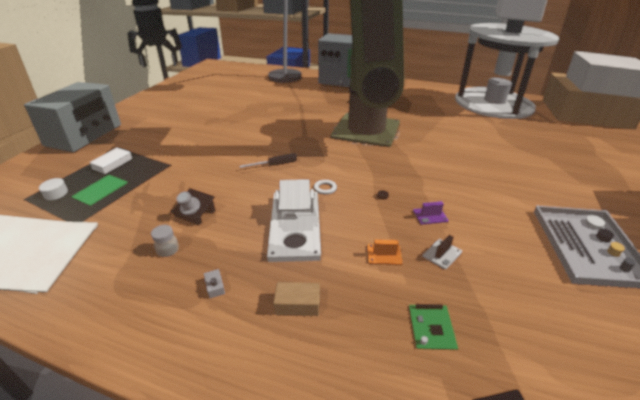

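View pics/d.png

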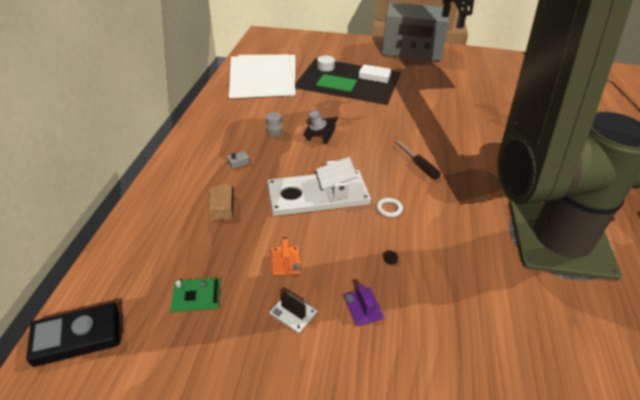

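The scene shows three gauge-like things: orange (384,252), purple (430,213), and the aluminium one with a black fin at (442,252), which I choose. For the cell there are the steel barrel on the black rest at (188,203) and the glass jar at (165,240); I choose the one on the rest. The base is at (295,225), with its pocket at (295,241). The side view agrees: gauge (293,309), cell (317,120), jar (274,125). Next I'll move above the cell for the close crop.

step_arm --increments '[{"offset": [-10,-36,0],"turn": [0,0,0],"claw": 0},{"offset": [-10,-36,0],"turn": [0,0,0],"claw": 0},{"offset": [-10,-36,0],"turn": [0,0,0],"claw": 0},{"offset": [-10,-36,0],"turn": [0,0,0],"claw": 0},{"offset": [-10,-36,0],"turn": [0,0,0],"claw": 0},{"offset": [-10,-36,0],"turn": [0,0,0],"claw": 0},{"offset": [-10,-36,0],"turn": [0,0,0],"claw": 0},{"offset": [-10,-36,0],"turn": [0,0,0],"claw": 0},{"offset": [-10,-36,0],"turn": [0,0,0],"claw": 0},{"offset": [-10,-36,0],"turn": [0,0,0],"claw": 0},{"offset": [-10,-36,0],"turn": [0,0,0],"claw": 0},{"offset": [0,0,0],"turn": [0,0,0],"claw": 0},{"offset": [0,0,0],"turn": [0,0,0],"claw": 0}]'

```text
time: 2.52
tcp_pos: [0.581, -0.3325, 0.2312]
ee_rot: [180.0, 0.0, -66.0]
force: [-0.4, 0.3, -0.1]
width: 0.0855
```

Run:
```python
from h import *
m=bot.camera_model('wrist');a=snap('wrist','w1.png')
s=bot.read_state();print(s['tcp_pos'],s['ee_rot'],m)
for t in ['rest','cell','cell_top']:
    r=bot.tip_of('wrist',t)
    print(t,[(round(x['p'],2),np.round(x['location'],4),proj(m,x['location']).round()[0]) for x in r[:4]])
```

```text
[ 0.58078147 -0.33282077  0.23125754] [ 1.79973985e+02  6.68338890e-04 -6.60366633e+01] {'K': array([[298.1509186 ,   0.        , 317.66712396],
       [  0.        , 298.1509186 , 198.41301285],
       [  0.        ,   0.        ,   1.        ]]), 'k1': -0.04937281466402907, 'extrinsics': array([[ 4.07540500e-01, -9.13186810e-01,  7.68336168e-04,
        -5.39339078e-01],
       [ 8.73850853e-01,  3.89740938e-01, -2.90665939e-01,
        -3.39846852e-01],
       [ 2.65132850e-01,  1.19129553e-01,  9.56824290e-01,
        -4.93847554e-01],
       [ 0.00000000e+00,  0.00000000e+00,  0.00000000e+00,
         1.00000000e+00]])}
rest [(0.76, array([ 0.5996, -0.2914, -0.0024]), array([295., 141.]))]
cell [(0.87, array([ 0.6086, -0.2973,  0.0275]), array([300., 139.]))]
cell_top [(0.88, array([ 0.6216, -0.2969,  0.0682]), array([303., 131.]))]
```

View pics/w1.png

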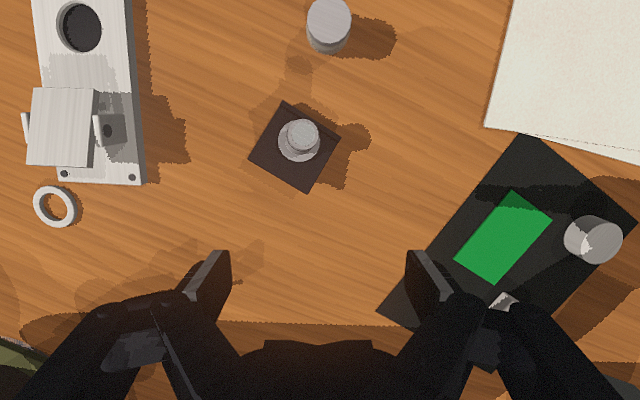

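The wrist view shows the rest with corners near (283,100), (341,138), (308,194), (248,158) and the cell's barrel end at about (303,131). The jar is at (329,25), and the pocket at (79,28). I'll take a close crop and fit the rest.

Run:
```python
from h import *
m=bot.camera_model('wrist');a=cv2.imread('pics/w1.png')
cv2.imwrite('pics/w1c.png',cv2.resize(a[90:205,235:355],None,fx=5,fy=5,interpolation=cv2.INTER_CUBIC))
P=onz(m,[(248,158),(308,194)],.043); print(P, np.degrees(np.arctan2(*(P[1]-P[0])[1::-1])),np.linalg.norm(P[1]-P[0]))
P=onz(m,[(283,100),(341,138)],.02); print(P, np.degrees(np.arctan2(*(P[1]-P[0])[1::-1])),np.linalg.norm(P[1]-P[0]))
```

```text
[[ 0.56709149 -0.25258799  0.043     ]
 [ 0.55588353 -0.33066696  0.043     ]] -98.16879925375633 0.07887929736877475
[[ 0.63989302 -0.26251648  0.02      ]
 [ 0.62794805 -0.34083901  0.02      ]] -98.67136110359715 0.07922816010234537
```

View pics/w1c.png

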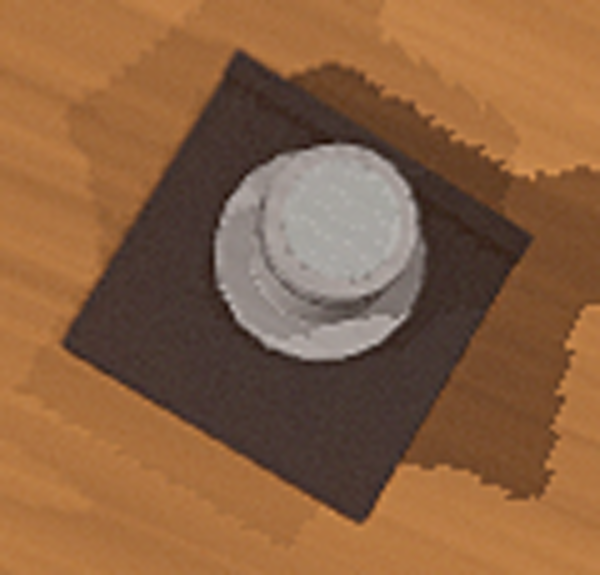

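```bash
cat >> h.py <<'E'
def frame(z,x):
    z=np.array(z)/np.linalg.norm(z); y=np.cross(z,x); y/=np.linalg.norm(y); return np.c_[np.cross(y,z),y,z]
def cur():
    s=bot.read_state(); return R.from_euler('xyz',s['ee_rot'],degrees=True).as_matrix(),np.array(s['tcp_pos'])
def plan(Rt,pts,R0=None,p0=None):
    if R0 is None: R0,p0=cur()
    v=R.from_matrix(R0.T@Rt).as_rotvec(); print('turn',v.round(4),'deg',np.degrees(np.linalg.norm(v)).round(1))
    for p in pts: print(' offset mm',(1000*Rt.T@(np.array(p)-p0)).round(1)); p0=np.array(p)
az=np.radians(-8.3); ca=np.array([np.sin(.35)*np.cos(az),np.sin(.35)*np.sin(az),np.cos(.35)])
E
python3 - <<'E'
from h import *
m=bot.camera_model('wrist')
t=onz(m,(303,134.4),.0645)[0]; print('top',t,'orig',t-.04*ca)
o,D=ray(m,(303,134.4))
b=t-.04*ca; 
print(proj(m,b+0*ca),proj(m,[0.6048,-.298,.027]),proj(m,[.620,-.299,.065]))
Rt=frame(-ca,[np.sin(az),-np.cos(az),0])
plan(Rt,[b+.108*ca,b+.008*ca])
E
```

```text
top [ 0.61788462 -0.29891952  0.0645    ] orig [ 0.60431237 -0.29693955  0.02692509]
[[298.29946245 141.87722328]] [[299.30676481 141.86990472]] [[303.86801232 132.54722059]]
turn [-0.3406 -0.0985  0.5565] deg 37.8
 offset mm [-39.2 -87.2  77.8]
 offset mm [ -0.  -0. 100.]
```

step_arm --increments '[{"offset": [0,0,0],"turn": [-0.0681,-0.0197,0.1113],"claw": 0},{"offset": [0,0,0],"turn": [-0.0681,-0.0197,0.1113],"claw": 0},{"offset": [0,0,0],"turn": [-0.0681,-0.0197,0.1113],"claw": 0},{"offset": [0,0,0],"turn": [-0.0681,-0.0197,0.1113],"claw": 0},{"offset": [0,0,0],"turn": [-0.0681,-0.0197,0.1113],"claw": 0},{"offset": [-13,-29,26],"turn": [0,0,0],"claw": 0},{"offset": [-13,-29,26],"turn": [0,0,0],"claw": 0},{"offset": [-13,-29,26],"turn": [0,0,0],"claw": 0},{"offset": [0,0,20],"turn": [0,0,0],"claw": 0},{"offset": [0,0,20],"turn": [0,0,0],"claw": 0},{"offset": [0,0,0],"turn": [0,0,0],"claw": 0},{"offset": [0,0,0],"turn": [0,0,0],"claw": 0}]'

```text
time: 4.22
tcp_pos: [0.6279, -0.3005, 0.0922]
ee_rot: [160.1, -0.0, -98.3]
force: [0.2, -0.6, -0.0]
width: 0.0855
```

Run:
```python
from h import *
m=bot.camera_model('wrist');a=snap('wrist','w2.png')
b=np.array([.6043,-.297,.0269]);print(proj(m,[b,b+.04*ca]))
for t in ['cell','cell_top']:
    r=bot.tip_of('wrist',t)
    print(t,[(round(x['p'],2),np.round(x['location'],4),proj(m,x['location']).round()[0]) for x in r[:2]])
Rt=frame(-ca,[np.sin(az),-np.cos(az),0])
plan(Rt,[b+.008*ca])
th=np.linspace(0,2*np.pi,40); X=Rt[:,0];Y=Rt[:,1]
for h,r in((.04,.016),(.006,.024)):
    c=b+h*ca+r*(np.outer(np.cos(th),X)+np.outer(np.sin(th),Y))
    cv2.polylines(a,[proj(m,c).astype(int).reshape(-1,1,2)],True,(255,0,0))
cv2.imwrite('pics/w2b.png',a[:,:,::-1])
```

```text
[[318.57245077 209.54736895]
 [318.84600475 230.2844268 ]]
cell [(0.56, array([ 0.607 , -0.2978,  0.0262]), array([319., 206.]))]
cell_top [(0.59, array([ 0.622 , -0.2991,  0.0672]), array([318., 228.])), (0.49, array([ 0.5224, -0.0608,  0.0568]), array([ 83., 324.]))]
turn [-0.0029 -0.0011  0.0007] deg 0.2
 offset mm [ 0.3  0.5 62. ]
```

View pics/w2b.png

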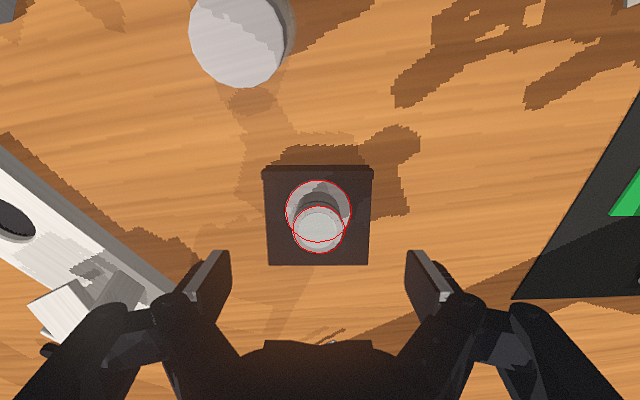

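The overlay of the modelled cell (flange and top circles at about (319,210) and (319,230)) matches the picture. Descending and gripping.

step_arm --increments '[{"offset": [0,0,15],"turn": [0,0,0],"claw": 0},{"offset": [0,0,15],"turn": [0,0,0],"claw": 0},{"offset": [0,0,15],"turn": [0,0,0],"claw": 0},{"offset": [0,0,15],"turn": [0,0,0],"claw": 0},{"offset": [0,0,1],"turn": [0,0,0],"claw": 0},{"offset": [0,0,0],"turn": [0,0,0],"claw": 255},{"offset": [0,0,0],"turn": [0,0,0],"claw": 255},{"offset": [0,0,0],"turn": [0,0,0],"claw": 255},{"offset": [0,0,0],"turn": [0,0,0],"claw": 255},{"offset": [0,0,0],"turn": [0,0,0],"claw": 255},{"offset": [0,0,0],"turn": [0,0,0],"claw": 255},{"offset": [0,0,0],"turn": [0,0,0],"claw": 255},{"offset": [0,0,0],"turn": [0,0,0],"claw": 255}]'

```text
time: 6.0
tcp_pos: [0.6079, -0.2969, 0.0343]
ee_rot: [160.1, -0.0, -98.2]
force: [2.7, -0.7, 5.2]
width: 0.0307
```

Run:
```python
from h import *
R0,p0=cur(); p0=p0+.12*ca; print(p0)
b=np.radians(-68); Rt=frame([0,0,-1],[np.cos(b),np.sin(b),0])
P=np.array([.6235,-.0215,.15]); print(Rt)
plan(Rt,[P+.07*Rt[:,1],P],R0,p0)
```

```text
[ 0.64858908 -0.30286272  0.14700852]
[[ 0.37460659 -0.92718385  0.        ]
 [-0.92718385 -0.37460659  0.        ]
 [ 0.         -0.         -1.        ]]
turn [ 0.3399  0.0913 -0.5221] deg 36.1
 offset mm [-270.3  -12.1   -3. ]
 offset mm [ -0. -70.   0.]
```

step_arm --increments '[{"offset": [0,0,-10],"turn": [0,0,0],"claw": 255},{"offset": [0,0,-20],"turn": [0,0,0],"claw": 255},{"offset": [0,0,-30],"turn": [0,0,0],"claw": 255},{"offset": [0,0,-30],"turn": [0,0,0],"claw": 255},{"offset": [0,0,-30],"turn": [0,0,0],"claw": 255},{"offset": [0,0,0],"turn": [0,0,0],"claw": 255}]'

```text
time: 6.75
tcp_pos: [0.65, -0.3033, 0.1501]
ee_rot: [160.3, -0.1, -98.2]
force: [0.2, 0.3, -0.6]
width: 0.0307
```

step_arm --increments '[{"offset": [0,0,0],"turn": [0.068,0.0183,-0.1044],"claw": 255},{"offset": [0,0,0],"turn": [0.068,0.0183,-0.1044],"claw": 255},{"offset": [0,0,0],"turn": [0.068,0.0183,-0.1044],"claw": 255},{"offset": [0,0,0],"turn": [0.068,0.0183,-0.1044],"claw": 255},{"offset": [0,0,0],"turn": [0.068,0.0183,-0.1044],"claw": 255},{"offset": [-30,-1,0],"turn": [0,0,0],"claw": 255},{"offset": [-30,-1,0],"turn": [0,0,0],"claw": 255},{"offset": [-30,-1,0],"turn": [0,0,0],"claw": 255},{"offset": [-30,-1,0],"turn": [0,0,0],"claw": 255},{"offset": [-30,-1,0],"turn": [0,0,0],"claw": 255},{"offset": [-30,-1,0],"turn": [0,0,0],"claw": 255},{"offset": [-30,-1,0],"turn": [0,0,0],"claw": 255},{"offset": [-30,-1,0],"turn": [0,0,0],"claw": 255},{"offset": [-30,-2,0],"turn": [0,0,0],"claw": 255},{"offset": [0,0,0],"turn": [0,0,0],"claw": 255},{"offset": [0,0,0],"turn": [0,0,0],"claw": 255}]'

```text
time: 8.75
tcp_pos: [0.5554, -0.0486, 0.1455]
ee_rot: [179.8, 0.1, -68.0]
force: [-0.3, -0.0, -1.6]
width: 0.0305
```

Run:
```python
from h import *
m=bot.camera_model('wrist');a=snap('wrist','w3.png')
print(cur())
for t in ['pocket','base','stage_face','stage_edge','cell']:
    r=bot.tip_of('wrist',t)
    print(t,[(round(x['p'],2),np.round(x['location'],4),proj(m,x['location']).round()[0]) for x in r[:2]])
```

```text
(array([[ 3.73976943e-01, -9.27433749e-01, -2.80861253e-03],
       [-9.27436720e-01, -3.73979745e-01,  5.29599534e-04],
       [-1.54153268e-03,  2.40675238e-03, -9.99995916e-01]]), array([ 0.55566197, -0.04893723,  0.14575968]))
pocket [(0.85, array([ 0.6246, -0.0191,  0.0067]), array([318., 106.]))]
base [(0.75, array([ 0.5666, -0.0431,  0.0037]), array([318., 173.]))]
stage_face []
stage_edge []
cell [(0.8, array([ 0.5571, -0.0527,  0.1381]), array([328., 246.]))]
```

View pics/w3.png

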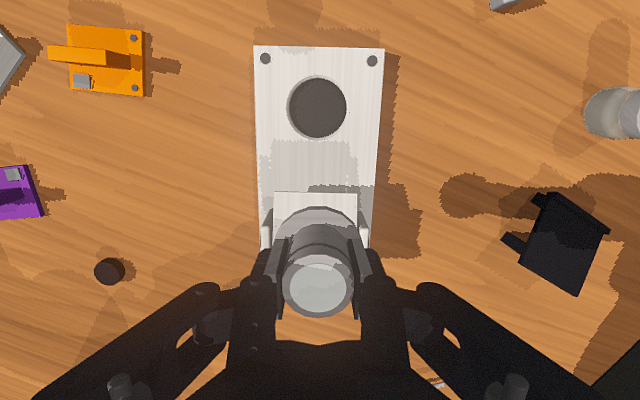

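Run:
```python
from h import *
m=bot.camera_model('wrist');a=cv2.imread('pics/w3.png')
g=cv2.cvtColor(a,cv2.COLOR_BGR2GRAY)
mk=np.zeros_like(g); mk[65:150,275:360]=(g[65:150,275:360]<110)
c=max(cv2.findContours(mk,0,1)[0],key=cv2.contourArea); e=cv2.fitEllipse(c); print(e)
P=onz(m,c[:,0]+.0,.0155)[:,:2]
from scipy.optimize import least_squares
f=least_squares(lambda q:np.hypot(*(P-q[:2]).T)-q[2],[.624,-.02,.026],loss='soft_l1',f_scale=.0005); print('mouth',f.x,np.std(f.fun))
B=onz(m,[(253,45),(384,49)],.016); d=B[1]-B[0]; print('far corners',B,np.linalg.norm(d),np.degrees(np.arctan2(d[1],d[0])),B.mean(0))
L=onz(m,[(253,45),(261,245),(384,49),(372,200)],.016)
for i in(0,2): d=L[i+1]-L[i]; print('x az',np.degrees(np.arctan2(d[1],d[0])))
# cell top
gg=g.copy(); c2=onz(m,[(317,288)],.1777); print('celltop',c2)
print(proj(m,[cur()[1]+[0,0,.032],cur()[1]+[0,0,-.008]]))
cr=np.hstack([cv2.resize(a[60:155,270:365],(500,500),interpolation=cv2.INTER_CUBIC)])
cr2=cv2.resize(a[190:330,260:380],None,fx=500/140,fy=500/140,interpolation=cv2.INTER_CUBIC)[:500]
cv2.imwrite('pics/w3c.png',cr2)
```

```text
((317.12579345703125, 107.478271484375), (56.31676483154297, 58.561981201171875), 1.3998751640319824)
mouth [ 0.62357123 -0.01978534  0.0248944 ] 0.0002631747890933663
far corners [[ 0.65124444  0.04942635  0.016     ]
 [ 0.68959478 -0.05389397  0.016     ]] 0.11020815208424405 -69.6361317815214 [ 0.67041961 -0.00223381  0.016     ]
x az -158.91373739499466
x az -159.58381491050616
celltop [[ 0.55475708 -0.04786986  0.1777    ]]
[[320.53076255 287.20046764]
 [319.91484644 245.98972362]]
```

View pics/w3c.png

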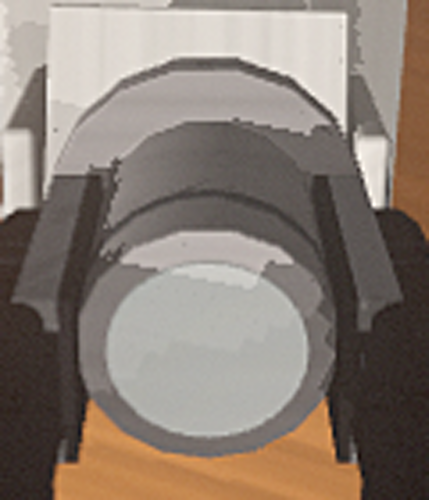

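Run:
```python
from h import *
m=bot.camera_model('wrist')
c=onz(m,[(318.5,285.2)],.1777)[0]; R0,p=cur(); print(c,p,'cell in tool',R0.T@(c-p))
d=np.array([.62357,-.01979,0])-c; b=np.radians(-68);Rt=frame([0,0,-1],[np.cos(b),np.sin(b),0])
print(Rt.T@d)
plan(Rt,[np.array([.6239,-.0206,p[2]])])
```

```text
[ 0.55629984 -0.04794538  0.1777    ] [ 0.55607622 -0.048976    0.14631309] cell in tool [-0.0009134  -0.00054564 -0.0313866 ]
[-0.00090537 -0.072919    0.1777    ]
turn [ 0.0015  0.0013 -0.0011] deg 0.1
 offset mm [ -0.9 -73.5   0. ]
```

step_arm --increments '[{"offset": [-0.3,-18,0],"turn": [0,0,0],"claw": 255},{"offset": [-0.3,-18,0],"turn": [0,0,0],"claw": 255},{"offset": [-0.3,-18,0],"turn": [0,0,0],"claw": 255},{"offset": [0,-19,0],"turn": [0,0,0],"claw": 255},{"offset": [0,0,25],"turn": [0,0,0],"claw": 255},{"offset": [0,0,25],"turn": [0,0,0],"claw": 255},{"offset": [0,0,25],"turn": [0,0,0],"claw": 255},{"offset": [0,0,25],"turn": [0,0,0],"claw": 255},{"offset": [0,0,10],"turn": [0,0,0],"claw": 255},{"offset": [0,0,5],"turn": [0,0,0],"claw": 255},{"offset": [0,0,0],"turn": [0,0,0],"claw": 255},{"offset": [0,0,0],"turn": [0,0,0],"claw": 255},{"offset": [0,0,0],"turn": [0,0,0],"claw": 255}]'

```text
time: 10.68
tcp_pos: [0.6238, -0.0202, 0.0323]
ee_rot: [-180.0, 0.0, -68.0]
force: [-0.2, 0.8, -1.4]
width: 0.0308
```

Run:
```python
from h import *
a=snap('wrist','w4.png'); b=bot.get_image('side')
cv2.imwrite('pics/w4c.png',np.hstack([cv2.resize(a[170:350,230:410],(400,400),interpolation=cv2.INTER_CUBIC),cv2.resize(b[140:230,250:340],(400,400),interpolation=cv2.INTER_CUBIC)])[:,:,::-1]) if 0 else cv2.imwrite('pics/w4c.png',np.hstack([cv2.resize(a[170:350,230:410],(400,400)),cv2.resize(b[140:230,250:340],(400,400))])[:,:,::-1])
print(cur()[1])
```

```text
[ 0.62346411 -0.0201876   0.03194147]
```

View pics/w4c.png

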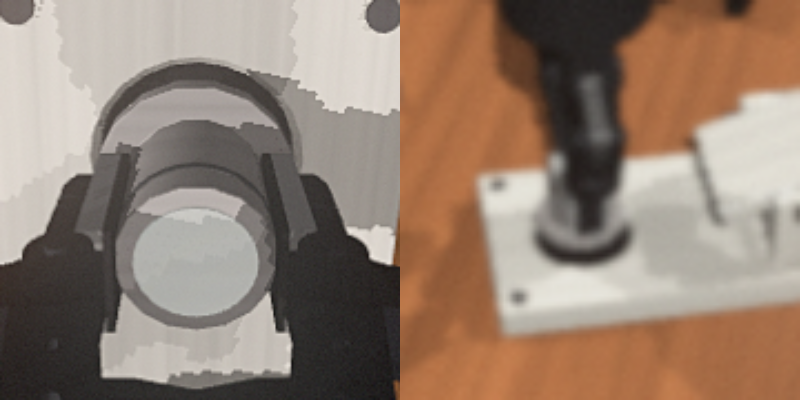

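The flange (about x 198 in the left half) sits centred over the pocket mouth (92–302, centre 197), just above it. Lowering slowly.

step_arm --increments '[{"offset": [0,0,3],"turn": [0,0,0],"claw": 255},{"offset": [0,0,3],"turn": [0,0,0],"claw": 255},{"offset": [0,0,2],"turn": [0,0,0],"claw": 255},{"offset": [0,0,2],"turn": [0,0,0],"claw": 255},{"offset": [0,0,2],"turn": [0,0,0],"claw": 255},{"offset": [0,0,1],"turn": [0,0,0],"claw": 255},{"offset": [0,0,1],"turn": [0,0,0],"claw": 255},{"offset": [0,0,0],"turn": [0,0,0],"claw": 255},{"offset": [0,0,0],"turn": [0,0,0],"claw": 255}]'

```text
time: 11.9
tcp_pos: [0.6232, -0.0201, 0.0174]
ee_rot: [179.9, 0.1, -68.0]
force: [0.3, 0.5, -1.2]
width: 0.0307
```

Still free, below the rim. I'll lower further in small steps.

step_arm --increments '[{"offset": [0,0,0.8],"turn": [0,0,0],"claw": 255},{"offset": [0,0,0.8],"turn": [0,0,0],"claw": 255},{"offset": [0,0,0.7],"turn": [0,0,0],"claw": 255},{"offset": [0,0,0],"turn": [0,0,0],"claw": 255}]'

```text
time: 12.4
tcp_pos: [0.6231, -0.0202, 0.0154]
ee_rot: [179.9, 0.1, -68.0]
force: [-2.4, -0.1, 2.3]
width: 0.0308
```

step_arm --increments '[{"offset": [0,0,0],"turn": [0,0,0],"claw": 100},{"offset": [0,0,0],"turn": [0,0,0],"claw": 80},{"offset": [0,0,0],"turn": [0,0,0],"claw": 60},{"offset": [0,0,0],"turn": [0,0,0],"claw": 60},{"offset": [0,0,0],"turn": [0,0,0],"claw": 60},{"offset": [0,0,-15],"turn": [0,0,0],"claw": 60},{"offset": [0,0,-35],"turn": [0,0,0],"claw": 60},{"offset": [0,0,-40],"turn": [0,0,0],"claw": 0},{"offset": [0,30,-40],"turn": [0,0,0],"claw": 0},{"offset": [0,30,0],"turn": [0,0,0],"claw": 0},{"offset": [0,0,0],"turn": [0,0,0],"claw": 0},{"offset": [0,0,0],"turn": [0,0,0],"claw": 0}]'

```text
time: 13.9
tcp_pos: [0.5681, -0.0426, 0.1456]
ee_rot: [180.0, 0.1, -68.0]
force: [-0.2, -0.7, 0.0]
width: 0.0853
```

Run:
```python
from h import *
m=bot.camera_model('wrist');a=snap('wrist','w5.png')
print(cur()[1])
for t in ['cell','cell_top','pocket','stage_face','stage_edge']:
    r=bot.tip_of('wrist',t)
    print(t,[(round(x['p'],2),np.round(x['location'],4),proj(m,x['location']).round()[0]) for x in r[:2]])
```

```text
[ 0.56818992 -0.0424792   0.14527854]
cell [(0.85, array([ 0.626 , -0.0241,  0.0068]), array([324., 123.])), (0.71, array([ 0.6243, -0.0215,  0.049 ]), array([321., 126.]))]
cell_top [(0.72, array([ 0.6258, -0.0212,  0.0471]), array([322., 124.]))]
pocket [(0.74, array([ 3.780e-01,  1.319e-01, -1.000e-04]), array([114., 280.])), (0.58, array([ 0.5239, -0.0644,  0.0531]), array([323., 254.]))]
stage_face [(0.96, array([ 0.5261, -0.0578,  0.0637]), array([317., 255.]))]
stage_edge [(0.56, array([ 0.485 , -0.0682,  0.0725]), array([310., 304.]))]
```

View pics/w5.png

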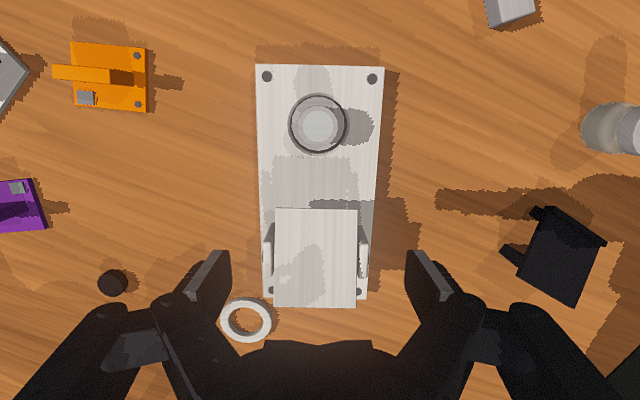

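The cell is down in the pocket at (319,123), concentric with the mouth. The stage face corners are near (275,207), (357,210), (356,308), (273,303). Next I fit the stage pose.

Run:
```python
from h import *
from scipy.optimize import least_squares
m=bot.camera_model('wrist');a=cv2.imread('pics/w5.png');g=cv2.cvtColor(a,cv2.COLOR_BGR2GRAY)
guess=np.array([(256,66),(384,67),(275,208),(357,210),(356,308),(274,302)],np.float32).reshape(-1,1,2)
c=cv2.cornerSubPix(g,guess.copy(),(4,4),(-1,-1),(3,30,.01)).reshape(-1,2); print(c.tolist())
def model(q):
    x,y,az,th=q; u=np.array([np.cos(az),np.sin(az),0]); v=np.array([-np.sin(az),np.cos(az),0]); k=np.array([0,0,1.])
    o=np.array([x,y,0]); h=o+.045*u+.052*k; sx=np.cos(th)*u+np.sin(th)*k; n=np.cos(th)*k-np.sin(th)*u; f=h+.012*n
    pts=[o-.115*u-.055*v+.016*k,o-.115*u+.055*v+.016*k]+[f-.042*sx-.035*v,f-.042*sx+.035*v,f+.042*sx+.035*v,f+.042*sx-.035*v]
    return np.array(pts),f,sx,v,n
print(proj(m,model([.563,-.0435,np.radians(-159.4),.4])[0]).round(1).tolist())
for use in ([0,1,2,3,4,5],[0,1,2,3,4],[2,3,4]):
    r=least_squares(lambda q:(proj(m,model(q)[0])-c)[use].ravel(),[.563,-.0435,np.radians(-159.4),.4],loss='soft_l1')
    print(use,r.x,np.degrees(r.x[2]),r.fun.round(1),'face',model(r.x)[1],'edge',model(r.x)[1]+.042*model(r.x)[2])
```

```text
[[254.96942138671875, 63.00775146484375], [384.5558776855469, 67.35202026367188], [274.6504211425781, 207.57608032226562], [357.4180603027344, 209.5775909423828], [355.2189636230469, 307.52911376953125], [272.6886291503906, 305.8332214355469]]
[[256.6, 62.0], [386.6, 65.6], [277.1, 205.1], [359.2, 207.1], [358.0, 308.1], [273.5, 306.2]]
[0, 1, 2, 3, 4, 5] [ 0.56182837 -0.04227822 -2.78230124  0.26852051] -159.4141182555328 [-0.1 -0.3  0.2 -1.  -0.4 -0.   0.8  0.  -0.1  0.9 -0.2  0.7] face [ 0.52268216 -0.05698131  0.06356997] edge [ 0.48477301 -0.07121976  0.07471279]
[0, 1, 2, 3, 4] [ 0.56152978 -0.04229765 -2.78296427  0.2931972 ] -159.4521072580226 [-0.1  0.1  0.1 -0.6 -0.3 -0.1  0.5 -0.  -0.2  1.3] face [ 0.52264024 -0.05687491  0.0634879 ] edge [ 0.48499065 -0.0709874   0.0756265 ]
[2, 3, 4] [ 0.56201358 -0.04199215 -2.77800711  0.26006109] -159.16808314572478 [-0.7 -0.   0.6 -0.3  0.   0.4] face [ 0.52283929 -0.05689804  0.06359649] edge [ 0.48490488 -0.07133216  0.07439635]
```

Run:
```python
from h import *
m=bot.camera_model('wrist');E=np.array(m['extrinsics']);R0,p0=cur()
cam=R0.T@(-E[:3,:3].T@E[:3,3]-p0); vd=R0.T@(-E[2,:3]); print('cam in tool',cam,'view',vd)
az=np.radians(-159.4);u=np.array([np.cos(az),np.sin(az),0]);v=np.array([-np.sin(az),np.cos(az),0]);k=np.array([0,0,1.])
f=np.array([.5226,-.057,.0635])
for e in(50,60):
  e=np.radians(e); Rt=frame(np.cos(e)*v-np.sin(e)*k,-u)
  V=Rt@vd; C=f-.23*V; T=C-Rt@cam
  print('TCP',T,'cam',C,'elev',np.degrees(np.arcsin(-V[2])),'euler',R.from_matrix(Rt).as_euler('xyz',degrees=True))
  plan(Rt,[T]); print('world-first offset in current tool',1000*R0.T@(T-p0))
print(bot.read_state()['joints'])
```

```text
cam in tool [-0.00142022 -0.07347436 -0.14299764] view [0.00096056 0.29010447 0.9569945 ]
TCP [ 0.5081026  -0.01502167  0.12690956] cam [0.45462964 0.12320428 0.1892237 ] elev 33.135764312330906 euler [1.40000000e+02 1.27222187e-14 2.06000000e+01]
turn [-0.5509  0.5405 -1.4765] deg 95.5
 offset mm [-46.3 -47.2 -16.4]
world-first offset in current tool [-47.82921005  45.13622816  17.93361934]
TCP [ 0.51221401 -0.02595991  0.13365533] cam [0.46334042 0.10002963 0.22075774] elev 43.135756800868926 euler [150.    0.   20.6]
turn [-0.4138  0.4067 -1.5069] deg 92.5
 offset mm [-46.3 -35.9  -8. ]
world-first offset in current tool [-36.15867084  45.437325    11.16883714]
[-9.68760399e+00  1.09661874e+00  1.09497252e+02  2.45190130e-02
  6.95517675e+01  5.82919765e+01]
```

step_arm --increments '[{"offset": [-33,11,-9],"turn": [0,0,0],"claw": 0},{"offset": [-33,11,-9],"turn": [0,0,0],"claw": 0},{"offset": [-33,11,-9],"turn": [0,0,0],"claw": 0},{"offset": [-33,11,-9],"turn": [0,0,0],"claw": 0},{"offset": [0,0,0],"turn": [-0.0459,0.045,-0.123],"claw": 0},{"offset": [0,0,0],"turn": [-0.0459,0.045,-0.123],"claw": 0},{"offset": [0,0,0],"turn": [-0.0459,0.045,-0.123],"claw": 0},{"offset": [0,0,0],"turn": [-0.0459,0.045,-0.123],"claw": 0},{"offset": [0,0,0],"turn": [-0.0459,0.045,-0.123],"claw": 0},{"offset": [0,0,0],"turn": [-0.0459,0.045,-0.123],"claw": 0},{"offset": [0,0,0],"turn": [-0.0459,0.045,-0.123],"claw": 0},{"offset": [0,0,0],"turn": [-0.0459,0.045,-0.123],"claw": 0},{"offset": [0,0,0],"turn": [-0.0459,0.045,-0.123],"claw": 0},{"offset": [0,0,0],"turn": [-0.0459,0.045,-0.123],"claw": 0},{"offset": [0,0,0],"turn": [-0.0459,0.045,-0.123],"claw": 0},{"offset": [0,0,0],"turn": [-0.0459,0.045,-0.123],"claw": 0},{"offset": [0,0,0],"turn": [0,0,0],"claw": 0},{"offset": [0,0,0],"turn": [0,0,0],"claw": 0}]'

```text
time: 16.45
tcp_pos: [0.4778, 0.0634, 0.1815]
ee_rot: [140.0, -0.1, 20.5]
force: [-0.2, 0.1, 0.3]
width: 0.0854
```

Run:
```python
from h import *
m=bot.camera_model('wrist');a=snap('wrist','w6.png');print(cur()[1],bot.read_state()['joints'])
import pickle; pickle.dump(m,open('m6.pkl','wb'))
for t in ['stage_face','stage_edge','cell_top']:
    r=bot.tip_of('wrist',t)
    print(t,[(round(x['p'],2),np.round(x['location'],4),proj(m,x['location']).round()[0]) for x in r[:2]])
```

```text
[0.47798256 0.06328001 0.18170273] [ 22.35922593  -9.85768116 122.59717994 -41.94807312  73.8675903
  16.50399287]
stage_face [(0.76, array([ 0.5242, -0.058 ,  0.0623]), array([319., 199.])), (0.74, array([ 0.6018, -0.2915, -0.0049]), array([313., 239.]))]
stage_edge [(0.8, array([ 0.4857, -0.0686,  0.0706]), array([282., 204.]))]
cell_top [(0.86, array([ 0.6257, -0.024 ,  0.0511]), array([411., 193.])), (0.25, array([ 0.4851, -0.0678,  0.0725]), array([282., 205.]))]
```

View pics/w6.png

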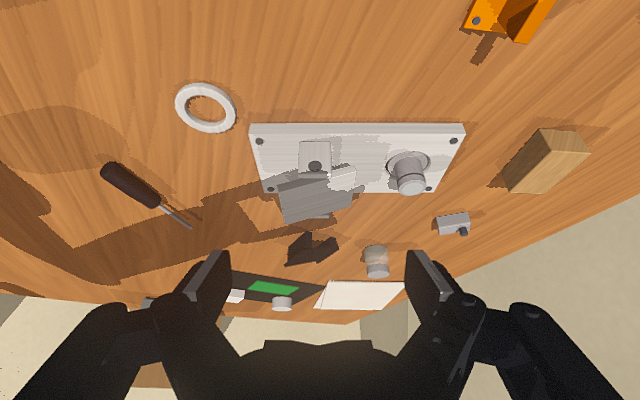

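Run:
```python
from h import *
a=cv2.imread('pics/w6.png')
cv2.imwrite('pics/w6c.png',cv2.resize(a[130:235,260:365],(735,735)[:2] if 0 else (600,600),interpolation=cv2.INTER_CUBIC))
```

```text
(no output)
```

View pics/w6c.png

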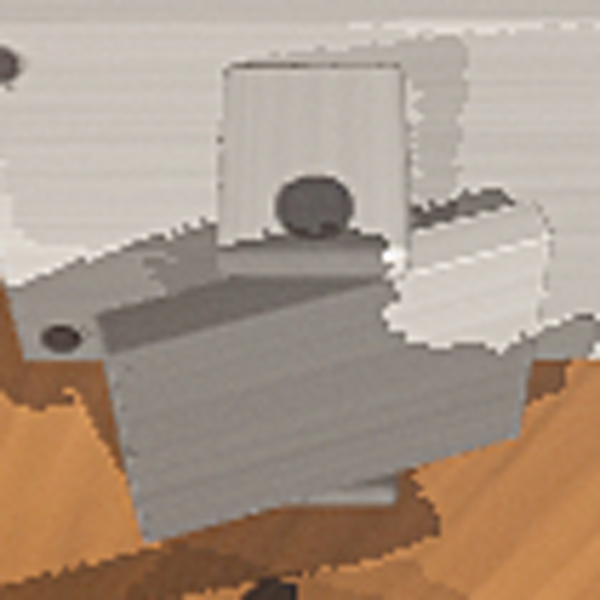

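Run:
```python
from h import *
import pickle
from scipy.optimize import least_squares
m=pickle.load(open('m6.pkl','rb'))
c=np.array([(107,357),(548,238),(518,437),(150,542)])/5.714-0.4+[260,130]
def model(q):
    x,y,z,az,th=q; u=np.array([np.cos(az),np.sin(az),0]); v=np.array([-np.sin(az),np.cos(az),0]); k=np.array([0,0,1.])
    sx=np.cos(th)*u+np.sin(th)*k; f=np.array([x,y,z])
    return np.array([f+.042*sx-.035*v,f-.042*sx-.035*v,f-.042*sx+.035*v,f+.042*sx+.035*v])
q0=[.5226,-.057,.0635,np.radians(-159.4),.35]
for use in([0,1,2,3],[0,2,3],):
  for fix in(0,1):
    def F(q):
        q=np.array(q)
        return np.r_[(proj(m,model(q))-c)[use].ravel(),(q[2]-.0634)/.002,(q[3]-q0[3])/(.01),(q[:2]-q0[:2])/.002*fix]
    r=least_squares(F,q0); print(use,fix,r.x.round(4),np.degrees(r.x[3]),r.fun.round(1))
```

```text
[0, 1, 2, 3] 0 [ 0.5244 -0.06    0.062  -2.7789  0.3161] -159.21917704813484 [ 0.  -0.   0.6 -0.1  0.1  0.  -0.8  0.5 -0.7  0.3  0.  -0. ]
[0, 1, 2, 3] 1 [ 0.5237 -0.0581  0.0632 -2.7795  0.3175] -159.2533775287213 [-0.3 -0.2  0.8 -0.4  0.2 -0.1 -1.   0.6 -0.1  0.3  0.5 -0.6]
[0, 2, 3] 0 [ 0.5243 -0.0587  0.0627 -2.7807  0.3166] -159.32197548680836 [ 0.2 -0.2  0.4 -0.  -0.7  0.5 -0.4  0.1  0.  -0. ]
[0, 2, 3] 1 [ 0.5237 -0.0573  0.0634 -2.7812  0.3205] -159.35081034787615 [ 0.1 -0.3  0.5 -0.3 -0.8  0.5  0.   0.1  0.6 -0.2]
```

step_arm --increments '[{"offset": [0,0,0],"turn": [0.1396,0,0],"claw": 0},{"offset": [0,0,0],"turn": [0.1396,0,0],"claw": 0},{"offset": [0,0,0],"turn": [0.1396,0,0],"claw": 0},{"offset": [0,0,0],"turn": [0.1396,0,0],"claw": 0},{"offset": [0,0,0],"turn": [0.1396,0,0],"claw": 0},{"offset": [30,-25,-4],"turn": [0,0,0],"claw": 0},{"offset": [30,-25,-4],"turn": [0,0,0],"claw": 0},{"offset": [30,-25,-4],"turn": [0,0,0],"claw": 0},{"offset": [30,-25,-4],"turn": [0,0,0],"claw": 0},{"offset": [30,-25,-4],"turn": [0,0,0],"claw": 0},{"offset": [0,0,0],"turn": [0,0,0],"claw": 0},{"offset": [0,0,0],"turn": [0,0,0],"claw": 0}]'

```text
time: 18.15
tcp_pos: [0.5739, 0.2324, 0.201]
ee_rot: [180.0, 0.0, 20.5]
force: [0.4, -0.2, -0.1]
width: 0.0854
```

Run:
```python
from h import *
from scipy.optimize import least_squares
m=bot.camera_model('wrist');a=snap('wrist','w7.png');print(cur()[1],bot.read_state()['joints'].round(1))
for t in ['gauge']:
    r=bot.tip_of('wrist',t)
    print(t,[(round(x['p'],2),np.round(x['location'],4),proj(m,x['location']).round()[0]) for x in r[:4]])
for r in bot.trace('wrist','gauge')[:4]:
    k=np.array(r['pixels'],bool); ys,xs=np.nonzero(k); col=a[k].mean(0).round()
    print(round(r['p'],2),k.sum(),xs.mean().round(),ys.mean().round(),'rgb',col)
```

```text
[0.57372163 0.23211151 0.20101102] [ 17.1   4.4 100.4  -0.   75.2  -3.4]
gauge [(0.88, array([ 0.424 ,  0.2579, -0.001 ]), array([201., 108.])), (0.73, array([ 0.5921,  0.1758, -0.0033]), array([316., 221.])), (0.65, array([ 0.5521,  0.2949, -0.0032]), array([319., 116.])), (0.58, array([0.7718, 0.0451, 0.0054]), array([402., 344.]))]
0.96 3362 317.0 117.0 rgb [166. 156. 148.]
0.87 3422 198.0 107.0 rgb [125.  66. 132.]
0.7 2567 315.0 223.0 rgb [214. 124.  13.]
```

```bash
cat > g.py <<'E'
from h import *
from scipy.optimize import least_squares
def boxpts(q):
    x,y,a=q; c,s=np.cos(a),np.sin(a); M=np.array([[c,-s],[s,c]])
    f=np.array([(-35,-28),(35,-28),(35,28),(-35,28)])/1000@M.T+[x,y]
    t=np.array([(-25,-6),(25,-6),(25,6),(-25,6)])/1000@M.T+[x,y]
    return [np.c_[f,0*f[:,0]],np.c_[f,0*f[:,0]+.006],np.c_[t,0*t[:,0]+.006],np.c_[t,0*t[:,0]+.040]]
def fit(m,k,q0):
    S=4; ys,xs=np.nonzero(k); x0,y0=xs.min()-30,ys.min()-30; w,h=xs.max()+30-x0,ys.max()+30-y0
    kk=cv2.resize(k[y0:y0+h,x0:x0+w].astype(np.float32),None,fx=S,fy=S)
    kk=cv2.GaussianBlur(kk,(0,0),3)
    def rend(q):
        b=boxpts(q); im=np.zeros(kk.shape,np.float32)
        for i in(0,2):
            p=proj(m,np.vstack(b[i:i+2])); p=(p-[x0,y0]+.5)*S
            cv2.fillConvexPoly(im,(cv2.convexHull(p.astype(np.float32))*16).astype(np.int32),1,shift=4)
        return cv2.GaussianBlur(im,(0,0),3)
    from scipy.optimize import minimize
    best=None
    for da in np.radians(np.arange(0,180,20)):
        r=minimize(lambda q:((rend([q[0]/100,q[1]/100,q[2]])-kk)**2).mean(),[q0[0]*100,q0[1]*100,da],method='Nelder-Mead',options=dict(initial_simplex=[[q0[0]*100+i,q0[1]*100+j,da+l] for i,j,l in((0,0,0),(.5,0,0),(0,.5,0),(0,0,.2))],maxiter=150))
        if best is None or r.fun<best.fun: best=r
    q=best.x*[.01,.01,1]; return q,best.fun
E
python3 - <<'E'
from g import *
m=bot.camera_model('wrist');a=cv2.imread('pics/w7.png')
r=[r for r in bot.trace('wrist','gauge') if abs(np.nonzero(r['pixels'])[1].mean()-317)<20 and abs(np.nonzero(r['pixels'])[0].mean()-117)<20][0]
k=np.array(r['pixels'],bool)
q,f=fit(m,k,[.552,.294]); print(q,np.degrees(q[2]),f)
g=cv2.cvtColor(a,cv2.COLOR_BGR2GRAY); d=(k&(g<75)); ys,xs=np.nonzero(d); print('dark',d.sum(),xs.mean(),ys.mean())
rc=cv2.minAreaRect(np.c_[xs,ys].astype(np.float32)); print(rc)
S=7; cr=cv2.resize(a[75:160,270:365],None,fx=S,fy=S,interpolation=cv2.INTER_CUBIC)
for b in boxpts(q): cv2.polylines(cr,[((proj(m,b)-[270,75]+.5)*S).astype(int).reshape(-1,1,2)],True,(0,0,255))
cv2.imwrite('pics/w7c.png',cr)
E
```

```text
[0.55012469 0.29319717 2.68735578] 153.9741443887537 0.00036616111174225807
dark 578 317.52595155709344 118.47231833910034
((319.7500305175781, 115.75001525878906), (50.20458221435547, 39.59798049926758), 45.0)
```

View pics/w7c.png

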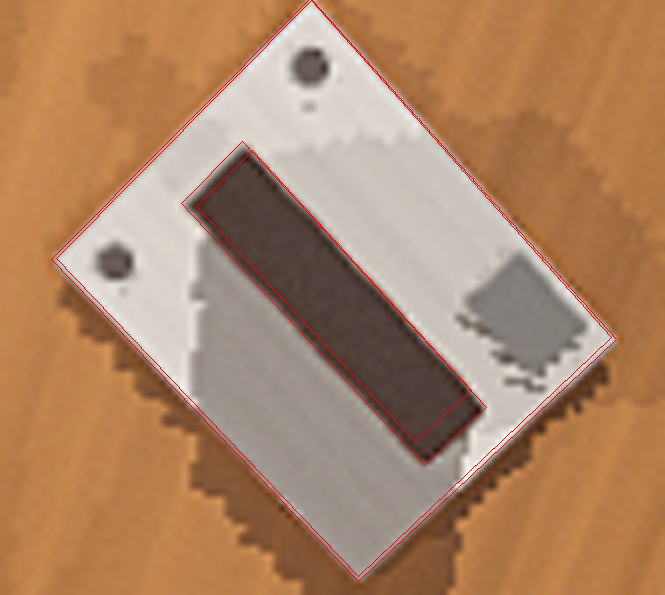

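Run:
```python
from g import *
m=bot.camera_model('wrist')
print(proj(m,[[.5501,.2932,.04],[.5501,.2932,.0]]),onz(m,[(317.5,118.1)],.04))
az=np.radians(64);Rt=frame([0,0,-1],[np.cos(az),np.sin(az),0])
plan(Rt,[[.5501,.2932,.08],[.5501,.2932,.010]])
```

```text
[[317.30212417 118.30228639]
 [317.30690248 117.10189322]] [[0.55021513 0.29345103 0.04      ]]
turn [ 4.000e-04 -2.000e-04 -7.596e-01] deg 43.5
 offset mm [ 44.6 -48.1 121.3]
 offset mm [ 0.  0. 70.]
```

The overlay of the aluminium gauge with the black fin matches the foot at all four corners, centre (318,118) full-image. Turning, descending and gripping.

step_arm --increments '[{"offset": [0,0,0],"turn": [0,0,-0.152],"claw": 0},{"offset": [0,0,0],"turn": [0,0,-0.152],"claw": 0},{"offset": [0,0,0],"turn": [0,0,-0.152],"claw": 0},{"offset": [0,0,0],"turn": [0,0,-0.152],"claw": 0},{"offset": [0,0,0],"turn": [0,0,-0.152],"claw": 0},{"offset": [15,-15.8,30],"turn": [0,0,0],"claw": 0},{"offset": [15,-15.8,30],"turn": [0,0,0],"claw": 0},{"offset": [15.2,-15.9,30],"turn": [0,0,0],"claw": 0},{"offset": [0,0,31],"turn": [0,0,0],"claw": 0},{"offset": [0,0,25],"turn": [0,0,0],"claw": 0},{"offset": [0,0,25],"turn": [0,0,0],"claw": 0},{"offset": [0,0,10],"turn": [0,0,0],"claw": 0},{"offset": [0,0,0],"turn": [0,0,0],"claw": 0},{"offset": [0,0,0],"turn": [0,0,0],"claw": 0}]'

```text
time: 20.1
tcp_pos: [0.5522, 0.2946, 0.0218]
ee_rot: [179.9, -0.1, 64.1]
force: [0.3, 0.5, -0.0]
width: 0.0854
```

step_arm --increments '[{"offset": [-1.5,-0.7,6],"turn": [0,0,0],"claw": 0},{"offset": [0,0,5],"turn": [0,0,0],"claw": 0},{"offset": [0,0,0],"turn": [0,0,0],"claw": 0},{"offset": [0,0,0],"turn": [0,0,0],"claw": 255},{"offset": [0,0,0],"turn": [0,0,0],"claw": 255},{"offset": [0,0,0],"turn": [0,0,0],"claw": 255},{"offset": [0,0,0],"turn": [0,0,0],"claw": 255},{"offset": [0,0,0],"turn": [0,0,0],"claw": 255},{"offset": [0,0,0],"turn": [0,0,0],"claw": 255},{"offset": [0,0,0],"turn": [0,0,0],"claw": 255},{"offset": [0,0,0],"turn": [0,0,0],"claw": 255},{"offset": [0,0,0],"turn": [0,0,0],"claw": 255}]'

```text
time: 21.6
tcp_pos: [0.5502, 0.2934, 0.0096]
ee_rot: [180.0, -0.0, 64.1]
force: [0.7, 0.4, 1.7]
width: 0.0112
```

```bash
cat >> h.py <<'E'
A=np.radians(-159.35);U=np.array([np.cos(A),np.sin(A),0]);V=np.array([-np.sin(A),np.cos(A),0]);TH=.316
N=np.array([0,0,np.cos(TH)])-np.sin(TH)*U; F=np.array([.524,-.0576,.0634]); RS=frame(-N,-V)
E
python3 - <<'E'
from h import *
R0,p=cur(); p=p+[0,0,.15]
T=F+N*.0096-RS[:,1]*.0005; print(T,R.from_matrix(RS).as_euler('xyz',degrees=True))
plan(RS,[T+.09*N,T+.02*N,T],R0,p)
E
```

```text
[ 0.52634698 -0.05671549  0.07268005] [-161.89453367    0.          110.65      ]
turn [ 0.2994 -0.1287 -0.8057] deg 49.8
 offset mm [-319.2 -111.5   37.9]
 offset mm [ 0. -0. 70.]
 offset mm [-0.  0. 20.]
```

step_arm --increments '[{"offset": [0,0,-15],"turn": [0,0,0],"claw": 255},{"offset": [0,0,-35],"turn": [0,0,0],"claw": 255},{"offset": [0,0,-50],"turn": [0,0,0],"claw": 255},{"offset": [0,0,-50],"turn": [0,0,0],"claw": 255},{"offset": [0,0,0],"turn": [0,0,0],"claw": 255},{"offset": [0,0,0],"turn": [0,0,0],"claw": 255}]'

```text
time: 22.35
tcp_pos: [0.5493, 0.293, 0.159]
ee_rot: [-180.0, 0.0, 64.1]
force: [-0.7, 0.2, -1.9]
width: 0.011
```

step_arm --increments '[{"offset": [0,0,0],"turn": [0.0499,-0.02145,-0.1343],"claw": 255},{"offset": [0,0,0],"turn": [0.0499,-0.02145,-0.1343],"claw": 255},{"offset": [0,0,0],"turn": [0.0499,-0.02145,-0.1343],"claw": 255},{"offset": [0,0,0],"turn": [0.0499,-0.02145,-0.1343],"claw": 255},{"offset": [0,0,0],"turn": [0.0499,-0.02145,-0.1343],"claw": 255},{"offset": [0,0,0],"turn": [0.0499,-0.02145,-0.1343],"claw": 255},{"offset": [-31.9,-11.1,3.8],"turn": [0,0,0],"claw": 255},{"offset": [-31.9,-11.1,3.8],"turn": [0,0,0],"claw": 255},{"offset": [-31.9,-11.1,3.8],"turn": [0,0,0],"claw": 255},{"offset": [-31.9,-11.1,3.8],"turn": [0,0,0],"claw": 255},{"offset": [-31.9,-11.1,3.8],"turn": [0,0,0],"claw": 255},{"offset": [-31.9,-11.1,3.8],"turn": [0,0,0],"claw": 255},{"offset": [-31.9,-11.1,3.8],"turn": [0,0,0],"claw": 255},{"offset": [-31.9,-11.1,3.8],"turn": [0,0,0],"claw": 255},{"offset": [-31.9,-11.1,3.8],"turn": [0,0,0],"claw": 255},{"offset": [-31.9,-11.1,3.8],"turn": [0,0,0],"claw": 255},{"offset": [0,0,0],"turn": [0,0,0],"claw": 255},{"offset": [0,0,0],"turn": [0,0,0],"claw": 255}]'

```text
time: 24.6
tcp_pos: [0.5516, -0.0462, 0.1561]
ee_rot: [-161.7, -0.1, 110.6]
force: [-0.5, -0.2, -2.3]
width: 0.0109
```

Run:
```python
from h import *
R0,p=cur();print(p,bot.read_state()['joints'].round(1))
T=F+N*.0096-RS[:,1]*.0005
plan(RS,[T+.015*N,T],R0,p)
m=bot.camera_model('wrist'); a=snap('wrist','w8.png')
for t in ['gauge','stage_face','stage_edge','pocket','cell']:
    r=bot.tip_of('wrist',t)
    print(t,[(round(x['p'],2),np.round(x['location'],4)) for x in r[:2]])
```

```text
[ 0.55160082 -0.04615662  0.15608399] [  -6.3    8.9  101.4   -8.1   86.2 -115.3]
turn [-0.0031 -0.0018  0.0004] deg 0.2
 offset mm [-1.  -0.1 72.8]
 offset mm [-0.  0. 15.]
gauge [(0.97, array([0.4296, 0.2588, 0.    ])), (0.81, array([ 0.5511, -0.0464,  0.1433]))]
stage_face [(0.92, array([ 0.5238, -0.0595,  0.0652])), (0.49, array([ 0.3881, -0.0236,  0.0024]))]
stage_edge [(0.57, array([ 0.4853, -0.0712,  0.074 ]))]
pocket []
cell []
```

step_arm --increments '[{"offset": [-0.5,0,20],"turn": [0,0,0],"claw": 255},{"offset": [-0.5,0,20],"turn": [0,0,0],"claw": 255},{"offset": [0,0,20],"turn": [0,0,0],"claw": 255},{"offset": [0,0,12],"turn": [0,0,0],"claw": 255},{"offset": [0,0,5],"turn": [0,0,0],"claw": 255},{"offset": [0,0,0],"turn": [0,0,0],"claw": 255},{"offset": [0,0,0],"turn": [0,0,0],"claw": 255}]'

```text
time: 25.78
tcp_pos: [0.5313, -0.0561, 0.0855]
ee_rot: [-162.0, 0.0, 110.7]
force: [-0.3, 0.2, -1.3]
width: 0.0111
```

Run:
```python
from h import *
R0,p=cur();T=F+N*.0096-RS[:,1]*.0005
plan(RS,[T],R0,p); s=bot.read_state();print(s['force'],s['wrist_torque'],R0.T@s['wrist_torque'])
```

```text
turn [ 0.0011  0.0008 -0.0002] deg 0.1
 offset mm [ 1.1 -0.7 13.7]
[-0.28984642  0.24823985 -1.29727139] [ 0.08301158 -0.16372544  0.04074862] [-0.18251741  0.00636434 -0.04476922]
```

step_arm --increments '[{"offset": [1,-0.5,4],"turn": [0,0,0],"claw": 255},{"offset": [0,0,3],"turn": [0,0,0],"claw": 255},{"offset": [0,0,2],"turn": [0,0,0],"claw": 255},{"offset": [0,0,1],"turn": [0,0,0],"claw": 255},{"offset": [0,0,1],"turn": [0,0,0],"claw": 255},{"offset": [0,0,0],"turn": [0,0,0],"claw": 255}]'

```text
time: 26.52
tcp_pos: [0.5265, -0.0564, 0.0743]
ee_rot: [-161.9, 0.0, 110.7]
force: [-0.3, 1.1, -1.2]
width: 0.0114
```

```bash
cat > t.py <<'E'
from h import *
R0,p=cur();T=F+N*.0096-RS[:,1]*.0005; s=bot.read_state()
print('remaining',(1000*RS.T@(T-p)).round(1),'F tool',(R0.T@s['force']).round(2),'M tool',(R0.T@s['wrist_torque']).round(3),s['width'],s['time'])
E
python3 t.py
```

```text
remaining [-0.2  0.2  1.6] F tool [1.1  0.47 1.12] M tool [-0.201  0.026  0.06 ] 0.011370541498534796 26.525
```

step_arm --increments '[{"offset": [0,0,0.7],"turn": [0,0,0],"claw": 255},{"offset": [0,0,0.7],"turn": [0,0,0],"claw": 255},{"offset": [0,0,0],"turn": [0,0,0],"claw": 255},{"offset": [0,0,0],"turn": [0,0,0],"claw": 255}]'

```text
time: 27.02
tcp_pos: [0.5262, -0.0566, 0.073]
ee_rot: [-161.9, 0.0, 110.7]
force: [-0.2, 0.2, -1.3]
width: 0.011
```

```bash
python3 t.py
```

```text
remaining [-0.2  0.2  0.3] F tool [0.24 0.24 1.24] M tool [-0.242  0.008 -0.012] 0.011042137244096842 27.025
```

step_arm --increments '[{"offset": [0,0,0.5],"turn": [0,0,0],"claw": 255},{"offset": [0,0,0.5],"turn": [0,0,0],"claw": 255},{"offset": [0,0,0],"turn": [0,0,0],"claw": 255},{"offset": [0,0,0],"turn": [0,0,0],"claw": 255}]'

```text
time: 27.52
tcp_pos: [0.5262, -0.0566, 0.0727]
ee_rot: [-161.9, 0.0, 110.7]
force: [-0.8, 1.7, 4.9]
width: 0.0109
```

```bash
python3 t.py
```

```text
remaining [-0.1  0.1  0. ] F tool [ 1.83 -1.66 -4.56] M tool [ 0.102  0.225 -0.015] 0.010858784885892026 27.525
```

step_arm --increments '[{"offset": [0,0,0.4],"turn": [0,0,0],"claw": 255},{"offset": [0,0,0],"turn": [0,0,0],"claw": 255},{"offset": [0,0,0],"turn": [0,0,0],"claw": 255},{"offset": [0,0,0],"turn": [0,0,0],"claw": 255}]'

```text
time: 28.02
tcp_pos: [0.5262, -0.0566, 0.0727]
ee_rot: [-161.9, 0.0, 110.7]
force: [-0.3, 2.1, 6.7]
width: 0.011
```

```bash
python3 t.py; sleep 0; python3 t.py
```

```text
remaining [-0.2  0.1  0. ] F tool [ 2.06 -1.61 -6.48] M tool [ 0.262  0.376 -0.054] 0.011024997994270223 28.025
remaining [-0.2  0.1  0. ] F tool [ 2.06 -1.61 -6.48] M tool [ 0.262  0.376 -0.054] 0.011024997994270223 28.025
```

```bash
cat > avg.py <<'E'
from h import *
f=[];t=[]
for i in range(6):
    bot.get_image('side'); s=bot.read_state(); R0,p=cur(); f.append(R0.T@s['force']); t.append(R0.T@s['wrist_torque'])
print('F',np.mean(f,0).round(2),np.std(f,0).round(2),'M',np.mean(t,0).round(3),np.std(t,0).round(3),s['time'],R.from_matrix(RS.T@R0).as_rotvec().round(4),(1000*RS.T@(p-F)).round(2))
E
python3 avg.py
```

```text
F [ 1.98 -1.95 -6.14] [0.44 0.4  0.39] M [0.307 0.366 0.003] [0.011 0.032 0.016] 28.325 [-0.0002 -0.0003  0.0001] [ 0.14 -0.61 -9.61]
```

step_arm --increments '[{"offset": [0,0,0.8],"turn": [0,0,0],"claw": 255},{"offset": [0,0,0],"turn": [0,0,0],"claw": 255},{"offset": [0,0,0],"turn": [0,0,0],"claw": 255},{"offset": [0,0,0],"turn": [0,0,0],"claw": 255}]'

```text
time: 28.82
tcp_pos: [0.5262, -0.0567, 0.0727]
ee_rot: [-161.9, 0.0, 110.6]
force: [-1.9, 3.2, 8.7]
width: 0.0112
```

```bash
python3 avg.py
```

```text
F [ 2.99 -3.41 -9.06] [0.48 0.58 0.24] M [ 0.517  0.514 -0.018] [0.033 0.042 0.023] 29.125 [-0.0005 -0.0003  0.0001] [ 0.13 -0.6  -9.58]
```

```bash
python3 - <<'E'
from h import *
for c in('side','scene','wrist'):
    bot.get_image(c)
    for t in ['gauge','stage_edge','cell','cell_top']:
        r=[x for x in bot.tip_of(c,t) if np.hypot(*(np.array(x['location'])[:2]-F[:2]))<.13]
        print(c,t,[(round(x['p'],2),np.round(x['location'],4)) for x in r[:2]])
r=[x for x in bot.trace('wrist','gauge')]
for x in r[:3]:
    k=np.array(x['pixels'],bool); print(x['p'],k.sum(),np.argwhere(k).mean(0))
E
python3 avg.py
```

```text
side gauge [(0.83, array([ 0.5273, -0.0574,  0.0631]))]
side stage_edge [(0.71, array([ 0.4872, -0.0736,  0.0806]))]
side cell [(0.65, array([ 0.6229, -0.0202,  0.0054]))]
side cell_top [(0.8, array([ 0.6182, -0.0169,  0.0441]))]
scene gauge [(0.73, array([ 0.5213, -0.0561,  0.066 ]))]
scene stage_edge [(0.66, array([ 0.4875, -0.0727,  0.0751]))]
scene cell [(0.38, array([ 0.5249, -0.0554,  0.0604]))]
scene cell_top [(0.57, array([ 0.6247, -0.0177,  0.0477]))]
wrist gauge [(0.86, array([ 0.524 , -0.0538,  0.0597]))]
wrist stage_edge [(0.93, array([ 0.484 , -0.0674,  0.0725]))]
wrist cell []
wrist cell_top []
0.73 9177 [238.26359377 317.54516727]
0.68 384 [389.11979167 591.59114583]
F [ 3.24 -3.15 -9.14] [0.47 0.42 0.22] M [ 0.516  0.518 -0.023] [0.026 0.02  0.02 ] 30.225 [-0.0005 -0.0003  0.0002] [ 0.12 -0.61 -9.59]
```

```bash
python3 -c "
from h import *
print(bot.job_done()); s=bot.read_state(); print(s['time'],s['force'],s['width'])"
```

```text
the job is handed in; nothing more can be done
None
the job is handed in; nothing more can be done
```

I put the lens cell in the pocket and let it go. The gauge is now held by its fin on the sloped face and pressed there. I handed the job in at about 30 s of the 64 s allowed.

**Cell:** The last close view, taken after I let go, showed it seated and concentric with the pocket mouth. The networks put its top 44–48 mm above the table, against 48 mm when fully home.

**Gauge on the stage:**
- **Push and grip:** The change in tool force from free to pressed was about 10 N along the tool axis, plus about 4–5 N sideways, and steady. The jaws stayed at about 11 mm on the 12 mm fin. Grip force can't be measured directly; it is fixed at about 60 N.
- **Position:** The tool was within 1 mm and 0.001 rad of the pose I worked out for the stage.
- **Flush:** The change in wrist moment puts the load near the middle of the foot, which points to flat contact. I inferred the moment's lever arm from the same data, so this is not an independent measurement.

**Checks that disagreed:**
- **Stage angle:** The side-on wrist view gave about 0.316–0.32 rad, but the view from above gave 0.26–0.29, below the stated minimum of 0.30. I used 0.316.
- **Final network positions:** These scattered by up to about 5 mm between cameras. One scene "cell" report actually fell on the stage.
- **Not checked:** I had used all 12 pictures before the final press, so I did not see that pose. Neither the stage edge nor the loose things were checked to the limits. The final stage-edge reports are within network error of the earlier ones, and I never saw anything else get touched.

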